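# Index the gear on by three clicks

## Robot

A 6-joint arm with a two-finger parallel gripper is mounted at the origin on a cart in front of the work surface, level with it; the furniture and walls round the work are solid. World frame = base frame: x ahead of the robot, y to its left, z up, the work surface at z = 0. Lengths are in mm, angles in rad, forces in N, time in s.
With the tool pointing down it reaches from about 300 to 875 mm from the base axis. Payload 4.2 kg.
Tool frame: the origin (TCP) lies between the finger pads; the fingertips stand 11 mm ahead of it and the grasp point (between the pads) lies 8 mm behind it (robot.finger_overhang is the distance from the TCP to the fingertips, in mm); z points along the fingers, x is the direction in which the jaws open and shut, and the axes are right-handed (so a half turn about z gives the same grasp; the last joint's range is limited). The gripper opens to 85 mm and grips with 20 to 120 N. Pads are 22 mm wide; open, the fingers measure 114 mm over their backs; the gripper's body (76 mm by 85 mm) begins 54 mm behind the grasp point. The pads swing forward as they close: fully open they stand 13 mm farther back than shut.
Start: joints at [-1.172, 0.32, 1.565, -0, 1.257, -0.02], TCP at [233.836, -525.32, 242.338] pointing down, gripper open.
Joint ranges: [-3.11, 3.11], [-0.84, 2.01], [0.21, 2.61], [-1.34, 4.49], [0.05, 2.63], [-2.56, 2.56]. Speed limits (rad/s): [2.57, 2.57, 3.14, 3.14, 3.14, 3.14].

## Interface

Orientations are given as a unit quaternion [w, x, y, z].
In Python, from plant import robot gives the robot as it stands. Calls block until the motion is done:
- robot.reach(position, orientation): joint-space move of the TCP to a pose.
- robot.move_straight(position, orientation=None, speed=150, until_force=None): straight line of the TCP; orientation=None keeps the orientation; speed is the mean speed in mm/s. With until_force (N) it stops when the force on the tool has changed by that much, and returns True; else False.
- robot.goto_joints(angles): joint-space move.
- robot.set_gripper(opening): finger opening in mm; the grip force is fixed at half the most; returns when the fingers have stopped.
- robot.sleep(seconds).
- robot.ik(position, orientation): joint angles nearest the present ones, or None.
- robot.state(): the state.
- robot.camera(name): name is "side" or "top" or "wrist"; returns the picture (400x640x3 uint8, red, green, blue); there is no depth.
- robot.camera_model(name): a dict with "fov_y" (degrees; the focal length in pixels is half the picture's height over the tangent of half this angle, whatever the lens; pixels are square), "cx", "cy" (the principal point, pixels), "rvec" (rotation vector, rad) and "tvec" (3), from world to camera coordinates, as OpenCV has them. Camera axes: x right, y down, z forward; pixel columns grow to the right and rows downward; lengths in mm; the calibration is good to about 2 mm. A picture is of the moment at which its call begins: read the wrist's pose just before it. camera_model takes no time and is no camera call; for the wrist camera it gives the pose at the moment of the call.
A pose or a line that the arm cannot do raises robot.IKError and nothing moves.
- robot.hand_in(): hands the job in, once; it reports no verdict.
The state is a dict: "time": time; "joints": joint angles; "joint_vel": joint speeds; "joint_torque": joint torques, N m; "ee_pos": TCP position; "tool_rot": TCP orientation; "contact_force": force on the tool from outside, world axes, zero at the start; "torque": the same for the moment, N m; "finger_gap": finger opening in mm.
Only numpy, scipy, OpenCV 4.12 (cv2) and the standard library are available. Lean on these libraries where they do the work, as an engineer would, in place of code of your own. Each camera call takes 0.05 s, during which the arm holds its last target.

## Task

One of the two click-stop indexing fixtures carries a toothed gear, the other a smooth ball bearing. Turn the T-bar on top of the gear's fixture exactly three clicks clockwise, seen from above, and let go of it so that it rests in that click. Do not turn the bearing's fixture.

Things in the scene. Friction and masses are not known exactly. Their poses are not given: they have to be found in the camera images.
- gear_spindle (a joint): Spindle of the fixture that carries the toothed steel gear (60 mm across), on a grey pedestal with a round base 90 mm across, fixed. Value: turning angle in rad, growing clockwise seen from above. It rests in clicks 24 degrees apart (0, 0.419, 0.838 ...); about 0.13 N m takes it past one, and between two it springs to the nearer. Starts in click 0, 0.419 or 0.838; end stops at -0.15 and 2.93.
- gear_bar (a point): Middle of the dark steel T-bar on top of the gear's spindle, on the upright turning axis, 130 mm above the work surface. Bar 60 mm long, 14 mm thick, 32 mm high (114 to 146 mm above the surface; the gear below ends at 107 mm). x points level along the bar to the end with a white line on top, y across its 14 mm, z up. It turns with the spindle.
- gear_tip (a point): Point on the same T-bar, 28 mm from its middle along x, near the end with the white line, at the same height. It goes round with the spindle.
- bearing_tip (a point): The same point on the T-bar of the other, otherwise alike fixture, which carries a smooth ball bearing (52 mm across, no teeth): 28 mm along x from that bar's middle, 130 mm above the surface, axes as for gear_bar. Not to be turned. The fixtures stand 95 to 160 mm apart and may change places.

How it is judged:
By the outcome, as a careful person would: the job done as asked, in the order asked, and still so for the second after the job is handed in, with the robot touching nothing.
It also fails if it takes over 32 s, if anything falls off the work surface, if the arm or the gripper's body presses on something with over 40 N, if the wrist force passes 120 N, or if a joint passes its speed limit or range.

## Working session

There is one attempt and no reset: what is moved stays moved. The work goes in short steps, each a Python script; the robot and the scene stay as the last script left them, time stands still between calls to the robot, and variables do not carry over. Pictures are saved under pics/ and viewed, and the job is handed in when it is done.

```bash
ls; mkdir -p pics; python3 - <<'E'
from plant import robot
import cv2
for n in("top","side","wrist"):
    m=robot.camera_model(n);print(n,m)
    cv2.imwrite(f"pics/{n}0.png",robot.camera(n)[:,:,::-1])
s=robot.state();print(s)
E
```

```text
pics
top {'fov_y': 43.16024617831262, 'cx': 322.8285036326631, 'cy': 203.35671844506587, 'rvec': array([ 2.18568245, -2.13665164,  0.08211082]), 'tvec': array([-299.18459309,  430.4126049 ,  957.18596489])}
side {'fov_y': 42.91743673790394, 'cx': 326.29161220720744, 'cy': 209.0747235281003, 'rvec': array([ 1.22874469,  2.50725429, -0.74233981]), 'tvec': array([ 484.19048023,  -58.26329076, 1034.37625149])}
wrist {'fov_y': 61.66446652644137, 'cx': 321.1872580391873, 'cy': 197.06786310832155, 'rvec': array([-2.4038412 ,  1.56000245,  0.2509902 ]), 'tvec': array([-574.51484791,  -40.89508578,  379.340108  ])}
{'time': 0.15, 'joints': array([-1.17197422e+00,  3.20173196e-01,  1.56540670e+00, -4.98032243e-07,
        1.25739869e+00, -2.00069499e-02]), 'joint_vel': array([-0.00048798, -0.00269161, -0.00384712, -0.00168045,  0.00015622,
        0.00134586]), 'joint_torque': array([-1.28232818e-04, -4.15839994e+01, -2.34346282e+01, -8.84749443e-05,
        5.89682604e-03, -1.45210487e-05]), 'ee_pos': array([ 233.71016847, -524.98353659,  241.65615218]), 'tool_rot': array([-3.88786608e-04,  8.38656803e-01, -5.44659790e-01, -5.73627860e-04]), 'contact_force': array([0.78484255, 0.01900959, 1.05850156]), 'torque': array([0.00939399, 0.01364313, 0.00304195]), 'finger_gap': 85.51759447359382}
```

View pics/top0.png

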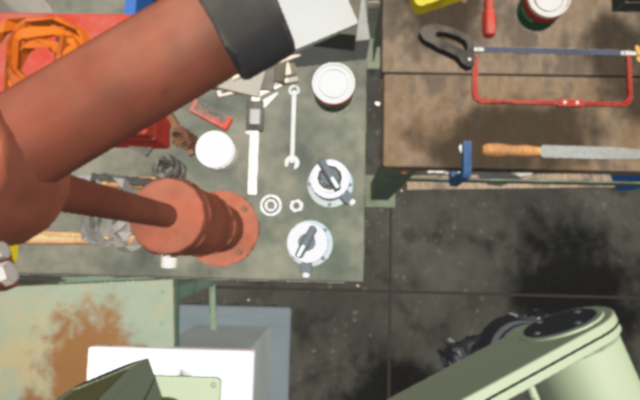

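View pics/side0.png

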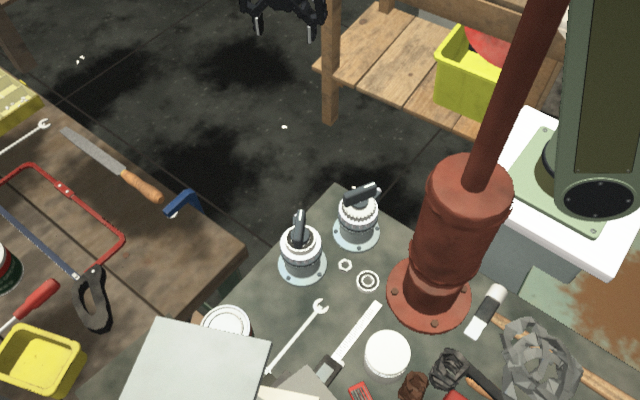

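View pics/wrist0.png

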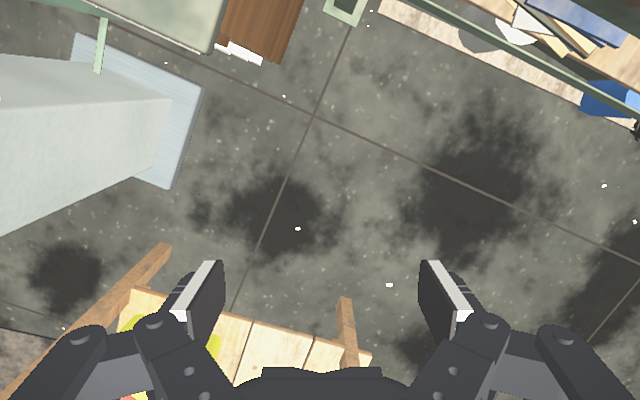

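The fixtures are at about (330,182) and (310,243) in the top picture, and (301,245) and (358,212) in the side picture. A red post stands beside them with an overhead boom. I'll enlarge both.

```bash
cat > h.py <<'E'
import numpy as np,cv2
from plant import robot
def M(n):
    m=robot.camera_model(n);f=200/np.tan(np.radians(m['fov_y']/2))
    R=cv2.Rodrigues(np.array(m['rvec']))[0];return f,m['cx'],m['cy'],R,np.array(m['tvec'])
def px2z(n,u,v,z,mm=None):
    f,cx,cy,R,t=mm or M(n);d=R.T@np.array([(u-cx)/f,(v-cy)/f,1]);c=-R.T@t
    return c+d*(z-c[2])/d[2]
def proj(n,p,mm=None):
    f,cx,cy,R,t=mm or M(n);q=R@np.array(p,float)+t;return np.array([f*q[0]/q[2]+cx,f*q[1]/q[2]+cy])
E
python3 - <<'E'
import cv2
a=cv2.imread('pics/top0.png')[145:285,265:375]
b=cv2.imread('pics/side0.png')[165:295,265:395]
cv2.imwrite('pics/topc.png',cv2.resize(a[:,:],None,fx=4.2,fy=4.2,interpolation=cv2.INTER_CUBIC))
cv2.imwrite('pics/sidec.png',cv2.resize(b,None,fx=4.5,fy=4.5,interpolation=cv2.INTER_CUBIC))
E
```

```text
(no output)
```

View pics/topc.png

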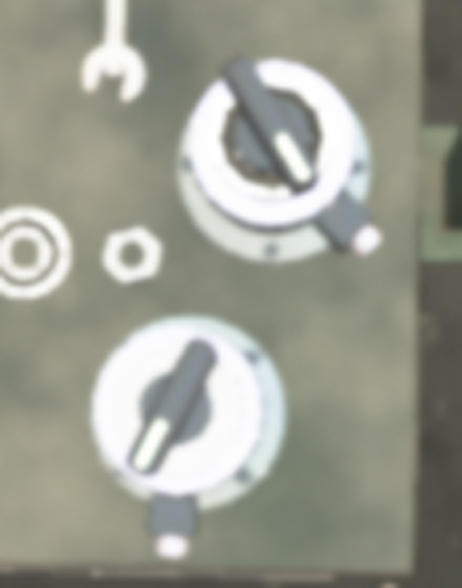

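View pics/sidec.png

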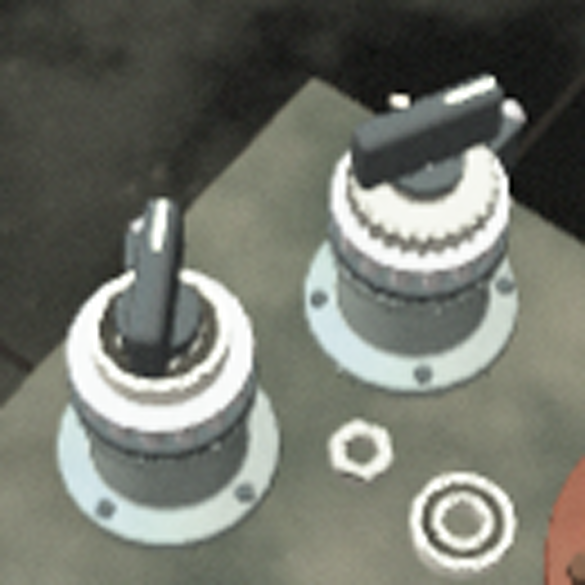

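```bash
python3 - <<'E'
from h import *
T=M('top');S=M('side')
tp=lambda x,y,z:px2z('top',265+x/4.2,145+y/4.2,z,T)
sp=lambda x,y,z:px2z('side',265+x/4.5,165+y/4.5,z,S)
for n,a,b in(("low",(204,346),(145,467)),("up",(239,62),(303,185))):
    A,B=tp(*a,146),tp(*b,146);print(n,(A+B)/2,np.linalg.norm(A-B),np.degrees(np.arctan2(*(B-A)[1::-1])))
    print(' side px',(proj('side',(A+B)/2,S)-[265,165])*4.5)
print('side low',sp(357,143,146),sp(490,82,146))
print('pointer',tp(172,545,100),tp(366,238,100),'base',tp(190,412,0),tp(273,161,0))
print('bench corner',tp(413,572,0)); print('cam',-T[3].T@T[4],-S[3].T@S[4])
print('redpost base',px2z('top',215,230,0,T))
E
```

```text
low [ 359.90585753 -266.71154908  146.        ] 53.11574209088406 155.42389577607167
 side px [419.90715902  99.22784203]
up [ 473.88799582 -302.30169725  146.        ] 56.06137918962378 -151.4951071558599
 side px [149.04035859 256.73273606]
side low [ 389.86278333 -273.36695589  146.        ] [ 337.58570666 -250.75526421  146.        ]
pointer [ 303.47269614 -264.74875883  100.        ] [ 433.2160672  -342.83366951  100.        ] base [ 360.45915587 -266.22822672    0.        ] [ 478.79562372 -302.13604495    0.        ]
bench corner [ 289.4880311  -370.76700324    0.        ]
cam [ 342.58294607 -311.2541357   988.29610474] [781.73442607  -8.77070131 834.61585399]
redpost base [381.72179564 -78.56014075   0.        ]
```

```bash
cat >> h.py <<'E'
def q(a):  # pointing down, tool x at world angle a deg
    a=np.radians(a)/2;return [0,np.cos(a),np.sin(a),0]
E
python3 - <<'E'
from h import *
C=[362,-264.5]
for a in(66,-6,-9):
    for z in (260,135): print(a,z,robot.ik([*C,z],q(a)))
robot.reach([*C,270],q(66)); robot.set_gripper(45)
s=robot.state();print(s['time'],s['ee_pos'],s['joints'],s['finger_gap'],s['contact_force'])
m=M('wrist');im=robot.camera('wrist');cv2.imwrite('pics/w1.png',im[:,:,::-1])
cv2.imwrite('pics/t1.png',robot.camera('top')[:,:,::-1])
import pickle;pickle.dump(m,open('m1.pkl','wb'))
print(proj('',[*C,146],m), -m[3].T@m[4])
E
```

```text
66 260 [-6.56663401e-01  1.06461260e-01  1.80077130e+00 -4.44089210e-16
  1.23436009e+00 -1.80858071e+00]
66 135 [-6.56663401e-01  2.27265205e-01  2.00036666e+00 -4.44089210e-16
  9.13960788e-01 -1.80858071e+00]
-6 260 [-6.56663401e-01  1.06461260e-01  1.80077130e+00 -4.44089210e-16
  1.23436009e+00 -5.51943646e-01]
-6 135 [-6.56663401e-01  2.27265205e-01  2.00036666e+00 -4.44089210e-16
  9.13960788e-01 -5.51943646e-01]
-9 260 [-6.56663401e-01  1.06461260e-01  1.80077130e+00 -4.44089210e-16
  1.23436009e+00 -4.99583768e-01]
-9 135 [-6.56663401e-01  2.27265205e-01  2.00036666e+00 -4.44089210e-16
  9.13960788e-01 -4.99583768e-01]
2.2 [ 361.96896983 -264.59823705  269.94321386] [-6.56880362e-01  1.00020713e-01  1.78255000e+00  1.69813535e-06
  1.25915193e+00 -1.80852127e+00] 45.02422471464008 [ 0.0910868   0.06222726 -0.1077752 ]
[321.7435428  192.88597243] [ 289.58670333 -232.2983233   400.8476498 ]
```

View pics/w1.png

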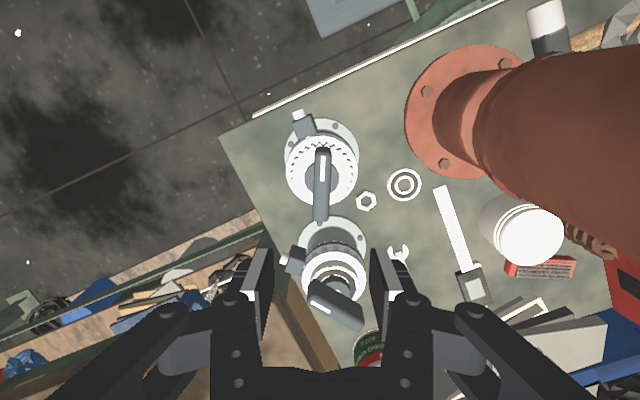

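The toothed fixture's bar runs from about (323,148), the white-line end, to (320,222). The bearing is below it at about (335,290).

```bash
python3 - <<'E'
import cv2
a=cv2.imread('pics/w1.png')[95:245,260:385]
cv2.imwrite('pics/w1c.png',cv2.resize(a,None,fx=4,fy=4,interpolation=cv2.INTER_CUBIC))
E
```

```text
(no output)
```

View pics/w1c.png

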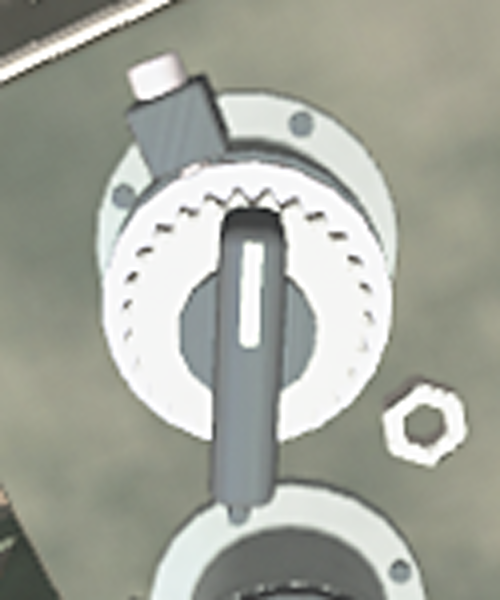

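```bash
python3 - <<'E'
from h import *
import pickle
m=pickle.load(open('m1.pkl','rb'))
f=lambda x,y,z:px2z('',260+x/4,95+y/4,z,m)
W,F=f(252,218,146),f(243,502,146);d=W-F
print((W+F)/2,np.linalg.norm(d),np.degrees(np.arctan2(d[1],d[0])))
w=f(254,240,146)-f(248,345,146);print('line',np.degrees(np.arctan2(w[1],w[0])))
p=f(158,78,75);c=f(248,250,0);print('pointer',p,c)
E
```

```text
[ 356.97248802 -262.18547129  146.        ] 58.41640533408895 154.3037615887784
line 152.8984086929256
pointer [ 302.6025961  -261.16140716   75.        ] [ 362.59243585 -264.4387291     0.        ]
```

```bash
python3 - <<'E'
from h import *
C=[360.3,-263.7]
robot.reach([*C,175],q(65))
print(robot.move_straight([*C,129],speed=60,until_force=12))
def P():
    s=robot.state();print(s['time'],s['ee_pos'],s['contact_force'].round(1),s['torque'].round(2),s['finger_gap'])
P()
m=M('wrist');cv2.imwrite('pics/w2.png',robot.camera('wrist')[:,:,::-1])
robot.set_gripper(20);P()
robot.set_gripper(5);P()
m=M('wrist');cv2.imwrite('pics/w3.png',robot.camera('wrist')[:,:,::-1])
import pickle;pickle.dump(m,open('m3.pkl','wb'))
E
```

```text
False
3.6833 [ 360.52503258 -263.87894454  129.16261431] [ 0.8  0.3 -0.3] [ 0.01 -0.06  0.03] 44.82043360003007
4.1 [ 360.3625252  -263.73510413  129.12691869] [ 0.5 -0.7 -0. ] [-0.   -0.03 -0.01] 19.767137612957498
4.3167 [ 360.34535455 -263.71444747  129.25700438] [-0.7  0.8  2.5] [ 0.06  0.1  -0.09] 12.988678755929921
```

View pics/w3.png

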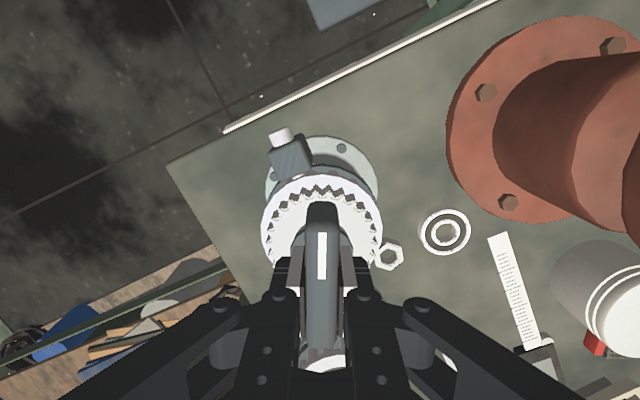

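The bar is between the pads, the gap is 13 mm and the forces are small. I'll turn it clockwise in steps.

```bash
python3 - <<'E'
from h import *
C=[360.3,-263.7]
for a in (53,41,29,17,5,-7):
    robot.reach([*C,129],q(a))
    s=robot.state();print(a,s['time'],s['ee_pos'].round(1),s['contact_force'].round(1),s['torque'].round(2),s['finger_gap'])
    if np.linalg.norm(s['contact_force'])>40: break
cv2.imwrite('pics/w4.png',robot.camera('wrist')[:,:,::-1])
cv2.imwrite('pics/s4.png',robot.camera('side')[:,:,::-1])
E
```

```text
53 4.6833 [ 360.3 -263.9  129.3] [-1.7 -0.3  4.8] [ 0.03  0.23 -0.02] 13.051345983900001
41 5.0 [ 360.2 -263.9  129.3] [-2.6 -1.2  4.5] [-0.07  0.32 -0.08] 12.936334658035761
29 5.3167 [ 360.1 -264.   129.2] [-1.9  0.5  5.7] [-0.11  0.31 -0.04] 13.0221600923972
17 5.6333 [ 360.  -264.   129.2] [-2.7 -0.9  4.5] [-0.08  0.42 -0.11] 13.041545275872949
5 5.95 [ 359.9 -264.1  129.2] [-4.1 -1.9  5.2] [-0.17  0.46  0.04] 12.94670999540894
-7 6.2667 [ 359.8 -264.   129.2] [-3.8 -1.3  5.6] [-0.14  0.57 -0.11] 12.663736996945614
```

View pics/w4.png

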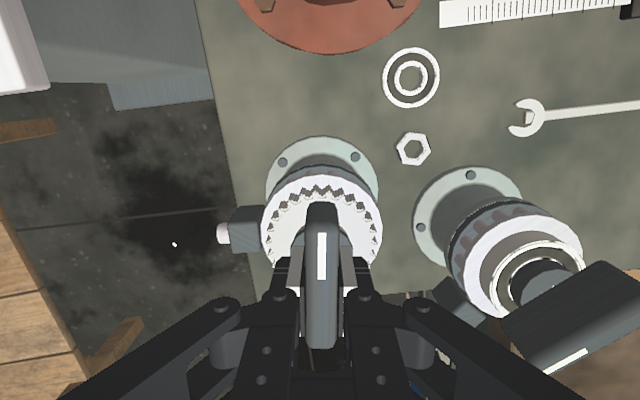

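View pics/s4.png

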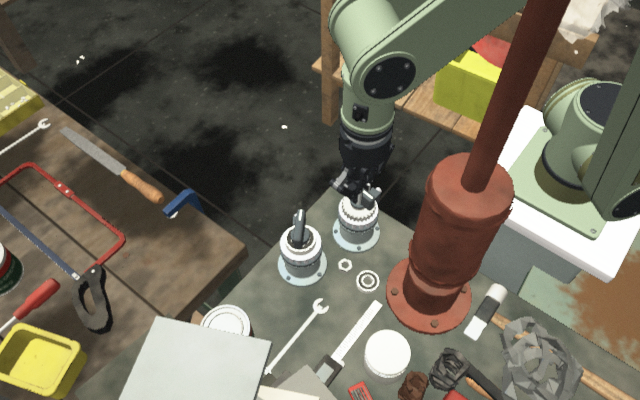

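The bar followed the gripper through 72° and the forces stayed small. I'll release with a narrow opening, lift and check.

```bash
python3 - <<'E'
from h import *
C=[360.3,-263.7]
robot.set_gripper(35)
print(robot.state()['contact_force'].round(1))
robot.move_straight([*C,270],speed=120)
s=robot.state();print(s['time'],s['contact_force'].round(1))
m=M('wrist');import pickle;pickle.dump(m,open('m5.pkl','wb'))
cv2.imwrite('pics/w5.png',robot.camera('wrist')[:,:,::-1])
robot.reach([233.8,-525.3,270],q(-66))
robot.sleep(.3)
t=robot.camera('top')[:,:,::-1];sd=robot.camera('side')[:,:,::-1];print(robot.state()['time'])
cv2.imwrite('pics/t5.png',t);cv2.imwrite('pics/s5.png',sd)
w=cv2.imread('pics/w5.png')
R=lambda i:cv2.resize(i,(400,500),interpolation=cv2.INTER_CUBIC)
cv2.imwrite('pics/c5.png',np.hstack([R(t[145:285,265:377]),R(w[95:245,260:380])]))
cv2.imwrite('pics/c5s.png',cv2.resize(sd[165:295,265:395],None,fx=4.5,fy=4.5,interpolation=cv2.INTER_CUBIC))
E
```

```text
[ 1.1  1.  -0.1]
8.0333 [-0.8 -0.1 -0.5]
9.6
```

View pics/c5.png

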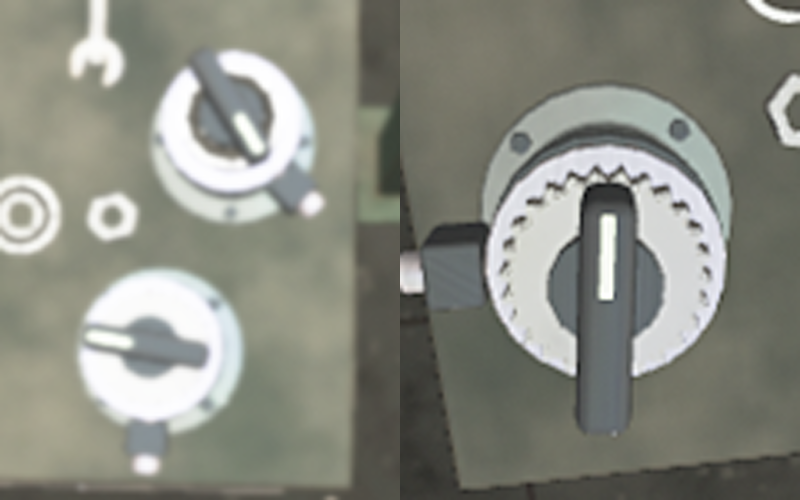

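View pics/c5s.png

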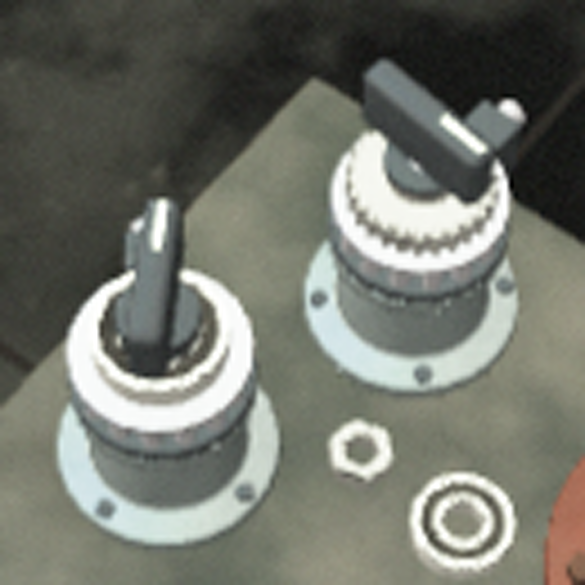

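```bash
python3 - <<'E'
from h import *
T=M('top');f=lambda x,y:px2z('top',265+x/3.571,145+y/3.571,146,T)
W,F=f(84,334),f(208,355);d=W-F;print((W+F)/2,np.linalg.norm(d),np.degrees(np.arctan2(d[1],d[0])))
import pickle;m=pickle.load(open('m5.pkl','rb'))
g=lambda x,y:px2z('',260+(x-400)/3.333,95+y/3.333,146,m)
d=g(608,200)-g(604,430);print(np.degrees(np.arctan2(d[1],d[0])))
robot_im=[cv2.imread(f'pics/{n}.png')[165:295,265:330].astype(int) for n in('side0','s5')]
print('bearing side diff',np.abs(robot_im[0]-robot_im[1]).mean(),np.abs(robot_im[0]-robot_im[1]).max())
E
```

```text
[ 360.34624602 -265.53083756  146.        ] 58.647814685277574 81.75700886442645
82.10958980097523
bearing side diff 1.9681262327416174 13
```

```bash
python3 -c "
from plant import robot
print(robot.hand_in(),robot.state()['time'])"
```

```text
the job is handed in; nothing more can be done
the job is handed in; nothing more can be done
```

I turned the gear's T-bar three clicks clockwise, let go of it, moved the arm clear and handed the job in at about 9.6 s.

- **Turn:** The bar went from about 154.5° to about 82° in the top and wrist pictures. That is 72–73° clockwise, and three clicks are 72°. I measured the final angle after letting go, so the bar is resting in its click.
- **Bearing:** The side pictures from before and after show no change in the bearing's fixture beyond image noise.
- **Forces:** Readings taken between turning steps stayed under about 8 N.
- **Disagreements:** The three cameras put the bar's middle up to about 7 mm apart. I used the average and it gripped without trouble. No check failed.

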